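# Load the reference unit stored behind the press heads

## Robot

A 6-joint arm with a two-finger parallel gripper is mounted at the origin on the work surface. World frame = base frame: x ahead of the robot, y to its left, z up, the work surface at z = 0. Lengths are in m, angles in degrees, forces in N, time in s.
With the tool pointing down it reaches from about 0.25 to 0.725 m from the base axis. Payload 9.7 kg.
Tool frame: the origin (TCP) lies at the very end of the fingers, on their centre line; the grasp point (between the pads) lies 19 mm behind it; z points along the fingers, y is the line along which they close (so a half turn about z gives the same grasp; the last joint's range is limited). The gripper opens to 85 mm and grips with 20 to 120 N. Pads are 22 mm wide; open, the fingers measure 114 mm over their backs; the gripper's body (76 mm by 85 mm) begins 54 mm behind the grasp point. The pads swing forward as they close: fully open they stand 13 mm farther back than shut.
Start: joints at [-70.703, 4.979, 10.078, 95.1, 0, 90], TCP at [0.182, -0.519, 0.231] pointing down, gripper open.
Joint ranges: [-179.16, 179.16], [-48.56, 103.87], [-65.8, 70.77], [-126.05, 130.52], [-82.76, 87.17], [-180, 180]. Speed limits (degrees/s): [127.2, 127.2, 147.25, 180, 180, 180].

## Interface

Orientations are given as [roll, pitch, yaw] about the fixed x, y, z axes, in that order (R = Rz(yaw) Ry(pitch) Rx(roll)).
In Python, from workcell import bot gives the robot as it stands.
- The arm moves only by the tool step_arm, never from a script. Its argument "targets" is a list of rows, each a list of 3 entries, a list of its own where there are three numbers: the opening, from 0 (shut) to 1 (fully open), then the shift along the world's x, y, z in mm, then the turn, a rotation vector about the world's x, y, z in rad. In form: [[grip, [tx, ty, tz], [wx, wy, wz]], ...]. A call has 1 to 8 rows; each row is the pose to reach, as a shift and turn from the pose commanded when the call began; what a row does not reach only later rows make up. A row lasts 1/10 s, in which the tool goes at most 50 mm and 8.59 degrees, less where a joint would pass 70% of its speed; a pose out of reach is approached as far as the arm can. A call with a gripper value outside its range is refused whole. The fingers move at their own pace and stop on an object; "force" is the grip in N (left out, the last holds). Time passes only in rows, so rows that repeat a pose let the fingers close. It gives the time, the measured TCP pose, the force, the opening and the grip force at its end, in the units of the state.
- bot.get_obs(): the state, without advancing time (a new reading comes with each control period).
- bot.camera(name): name is "side" or "top"; returns (picture, depth): 420x560x3 uint8, red, green, blue; 420x560 float32, m along the optical axis (not along the pixel's ray), 0 where there is no reading.
- bot.camera_params(name): a dict with "K" (3x3 intrinsics, pixels), "R" (3x3) and "t" (3): a world point X has camera coordinates R X + t. Camera axes: x right, y down, z forward; pixel columns grow to the right and rows downward; lengths in m; the calibration is good to about 2 mm. A picture is of the moment at which its call begins. camera_params takes no time and is no camera call.
- bot.job_done(): hands the job in; it is judged then, once.
The state is a dict: "time": time; "q": joint angles; "qd": joint speeds; "joint_efforts": joint torques, N m; "ee_pos": TCP position; "tcp_rot": TCP orientation; "wrist_force": force on the tool from outside, world axes, zero at the start; "torque": the same for the moment, N m; "opening": finger opening in m; "grasp_force": force on a finger pad.
Only numpy, scipy, OpenCV 4.12 (cv2) and the standard library are available. Lean on these libraries where they do the work, as an engineer would, in place of code of your own. Each camera call takes 0.05 s, during which the arm holds its last target. There are 200 camera calls.

## Task

The test fixture is due for its check. Clear the three press heads from the kit tray and stand them upright on the blue mat, then take the gold-labelled reference unit from behind them and lower it gently into the white nest of the orange fixture, lying flat between the guides with its white plug towards the black contact block. Then put every press head back, upright on the place of its own colour in the tray, and let go of everything.

Things in the scene. Friction and masses are not known exactly. Their poses are not given: they have to be found in the camera images.
- head_red: Press head with red knob, loose, 118 mm tall, 0.2 kg. Origin: centre of its underside, z up. Four white feet 12 mm high, black plate 52 x 44 mm (x, y) at z 12 to 22 mm, red block to 42 mm, thin stem, and on top, centred, an upright red knob 30 mm in diameter from z = 90 to 118 mm: grip it there from above. Starts on the place of its own colour.
- head_yellow: Press head with yellow knob, loose, 118 mm tall, 0.2 kg. Origin: centre of its underside, z up. Four white feet 12 mm high, black plate 52 x 44 mm (x, y) at z 12 to 22 mm, yellow block to 42 mm, thin stem, and on top, centred, an upright yellow knob 30 mm in diameter from z = 90 to 118 mm: grip it there from above. Starts on the place of its own colour.
- head_green: Press head with green knob, loose, 118 mm tall, 0.2 kg. Origin: centre of its underside, z up. Four white feet 12 mm high, black plate 52 x 44 mm (x, y) at z 12 to 22 mm, green block to 42 mm, thin stem, and on top, centred, an upright green knob 30 mm in diameter from z = 90 to 118 mm: grip it there from above. Starts on the place of its own colour.
- place_red: The red place: red plate 78 x 50 mm, 3 mm thick, fixed in the grey kit tray. Origin: the point of its underside over which the head's origin belongs; the head stands on its top, 3 mm above it. It reaches 51 mm to the front (-x; this tab shows in front of the head), 27 mm to the back (+x). Three places side by side, 60 mm apart, in any order.
- place_yellow: The yellow place: yellow plate 78 x 50 mm, 3 mm thick, fixed in the grey kit tray. Origin: the point of its underside over which the head's origin belongs; the head stands on its top, 3 mm above it. It reaches 51 mm to the front (-x; this tab shows in front of the head), 27 mm to the back (+x). Three places side by side, 60 mm apart, in any order.
- place_green: The green place: green plate 78 x 50 mm, 3 mm thick, fixed in the grey kit tray. Origin: the point of its underside over which the head's origin belongs; the head stands on its top, 3 mm above it. It reaches 51 mm to the front (-x; this tab shows in front of the head), 27 mm to the back (+x). Three places side by side, 60 mm apart, in any order.
- unit: Reference unit: black box 130 x 44 x 34 mm (x, y, z), gold label on top, white plug at its +x end; 0.2 kg, loose. Origin: centre of its underside. Starts flat in the tray 12 to 18 mm behind the heads' plates, along the row; 35 mm free behind it, then the 14 mm high rim; a small tube and adapter in the back corners stay. Grip it firmly across 44 mm at the middle.
- unit_plug (a point): Outer face of the white plug, 65 mm from the unit's origin along its +x, 12 mm above its underside: tells which end is which.
- nest: White nest plate 176 x 90 mm (x, y) on the orange fixture, 138 mm above the bench. Origin: centre of its top, where the unit's origin goes, x along x. Black contact block 20 mm high from x = +73 mm, orange stop at -73; orange corner guides 18 mm high, 5 mm off the unit's sides at x = 49 to 71 mm either way: open between for fingers. Presser foot at y = +135 mm, 42 mm up; column behind.
- mat: Blue bench mat 186 x 226 mm (x, y), 3 mm thick, fixed: the side area. Origin: centre of its underside; top 3 mm higher. A brush lies along its back edge at x = +74 mm, the rest is free. Mat and tray can change sides between starts.

How it is judged (in metres and radians):
On the way, in this order (a step that is already met when the one before it is completed fails the run):
1. all three press heads stand upright and released on the blue mat at the same time (x of head_red in the frame of mat between -0.093 and 0.093 m and y of head_red in the frame of mat between -0.113 and 0.113 m and z of each of head_red, head_yellow, head_green in the frame of mat below 0.008 m and angle between each of head_red, head_yellow, head_green's own z axis and vertical below 0.1 rad and linear speed of each of head_red, head_yellow, head_green below 0.02 m/s and contact force between the fingers and head_red below 0.2 N and x of head_yellow in the frame of mat between -0.093 and 0.093 m and y of head_yellow in the frame of mat between -0.113 and 0.113 m and contact force between the fingers and head_yellow below 0.2 N and x of head_green in the frame of mat between -0.093 and 0.093 m and y of head_green in the frame of mat between -0.113 and 0.113 m and contact force between the fingers and head_green below 0.2 N), for 0.2 s.
2. the reference unit lies flat in the nest, plug towards the contact block, released (x of unit in the frame of nest between -0.01 and 0.01 m and y of unit in the frame of nest between -0.009 and 0.009 m and z of unit in the frame of nest below 0.005 m and angle between unit's own z axis and vertical below 0.07 rad and angle between the x axis of unit and the x axis of nest, either way round below 0.15 rad and x of unit_plug in the frame of nest above 0.04 m and linear speed of unit below 0.02 m/s and contact force between the fingers and unit below 0.2 N), for 0.2 s.
At the end, for the whole second after the job is handed in: Unit flat in the nest (origin within 10 mm along, 9 mm across, 5 mm up, 0.15 rad), plug at the contact block; each press head upright (0.1 rad) on the place of its own colour, origin within 12 mm of that of the place; all released and at rest (all of step 2 and horizontal distance between head_red and place_red below 0.012 m and z of head_red in the frame of place_red below 0.008 m and angle between each of head_red, head_yellow, head_green's own z axis and vertical below 0.1 rad and linear speed of each of head_red, head_yellow, head_green below 0.02 m/s and contact force between the fingers and head_red below 0.2 N and horizontal distance between head_yellow and place_yellow below 0.012 m and z of head_yellow in the frame of place_yellow below 0.008 m and contact force between the fingers and head_yellow below 0.2 N and horizontal distance between head_green and place_green below 0.012 m and z of head_green in the frame of place_green below 0.008 m and contact force between the fingers and head_green below 0.2 N); the robot touches nothing.
It fails at once if a press head is knocked over (angle between any of head_red, head_yellow, head_green's own z axis and vertical above 0.7 rad).
It fails at once if the reference unit is dropped or thrown (moves faster than 0.6 m/s out of the fingers, as after a fall of about 20 mm) (linear speed of unit above 0.6 m/s and contact force between the fingers and unit below 0.05 N).
It also fails if it takes over 141 s, if anything falls off the work surface, if the arm or the gripper's body presses on something with over 40 N, if the wrist force passes 120 N, or if a joint passes its speed limit or range.

## Working session

There is one attempt and no reset: what is moved stays moved. The work goes in short steps, Python scripts to look and compute and a tool call to move; the robot and the scene stay as the last step left them, time stands still between calls to the robot, and variables do not carry over. Pictures are saved under pics/ and viewed, at most 14 in all, crops included, and the job is handed in when it is done.

Besides the shell and the picture viewer there is one more tool, called after "Emit:" as name(argument=value, ...), one argument or row to a line, values as JSON. step_arm: Moves the arm, as the interface text tells. Its arguments: {"type":"object","properties":{"targets":{"type":"array","items":{"type":"array"}},"force":{"type":"number"}},"required":["targets"]}

```bash
mkdir -p pics; python3 - <<'E'
from workcell import bot
import cv2,numpy as np
o=bot.get_obs();print({k:np.round(o[k],3) for k in('time','ee_pos','tcp_rot','opening')})
for n in('side','top'):
    p,d=bot.camera(n);cv2.imwrite(f'pics/{n}0.png',p[:,:,::-1]);np.savez(f'{n}0.npz',p=p,d=d,**bot.camera_params(n))
    c=bot.camera_params(n);print(n,c['K'].round(1).tolist(),(-c['R'].T@c['t']).round(3),c['R'].round(2).tolist())
E
```

```text
{'time': np.float64(0.0), 'ee_pos': array([ 0.182, -0.519,  0.231]), 'tcp_rot': array([-179.924,    0.   ,   19.3  ]), 'opening': np.float64(0.085)}
side [[437.4, 0.0, 282.3], [0.0, 437.4, 210.7], [0.0, 0.0, 1.0]] [0.347 0.679 0.741] [[-0.96, -0.27, 0.01], [-0.18, 0.62, -0.77], [0.2, -0.74, -0.64]]
top [[448.2, 0.0, 285.6], [0.0, 448.2, 203.8], [0.0, 0.0, 1.0]] [ 0.395 -0.082  1.026] [[0.03, -1.0, -0.02], [-0.99, -0.03, -0.14], [0.14, 0.03, -0.99]]
```

View pics/side0.png

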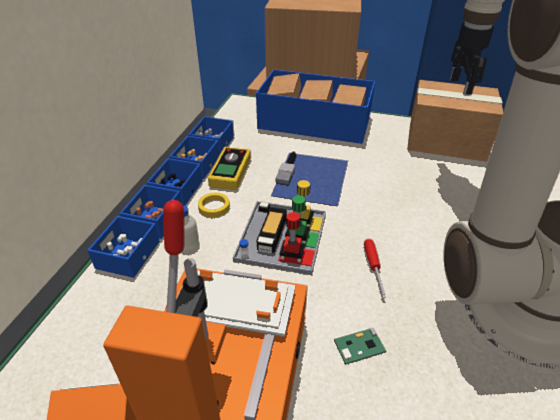

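View pics/top0.png

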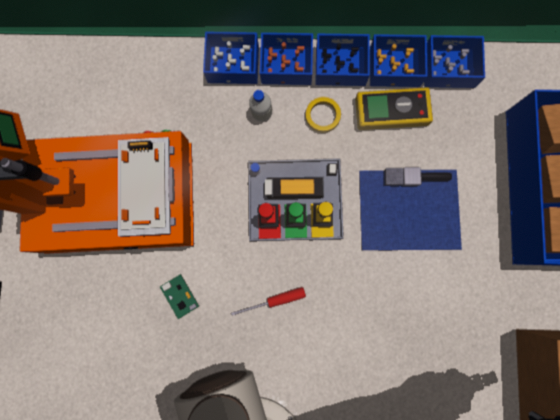

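Top view: the tray is at (295,200) with the heads in order red, green, yellow from left to right. The unit is at (297,188) with its plug on the left (+y). The mat is at (410,208) and the nest at (145,187), with its black block towards the top (+x). Now I'll measure from both views.

```bash
cat > h.py <<'E'
import numpy as np,cv2
def load(n,tag='0'): return np.load(f'{n}{tag}.npz')
def ray(c,uv):
    d=c['R'].T@np.linalg.solve(c['K'],np.array([*uv,1.]));return -c['R'].T@c['t'],d
def onplane(c,uv,z):
    o,d=ray(c,uv);return o+d*(z-o[2])/d[2]
def tri(c1,u1,c2,u2):
    (a,d),(b,e)=ray(c1,u1),ray(c2,u2)
    s=np.linalg.lstsq(np.stack([d,-e],1),b-a,rcond=None)[0]
    return (a+d*s[0]+b+e*s[1])/2,np.linalg.norm(a+d*s[0]-b-e*s[1])
def cloud(c):
    v,u=np.indices(c['d'].shape);z=c['d']
    P=np.stack([(u-c['K'][0,2])/c['K'][0,0]*z,(v-c['K'][1,2])/c['K'][1,1]*z,z],-1)
    W=(P-c['t'])@c['R'];W[z==0]=np.nan;return W
def hsv(c): return cv2.cvtColor(c['p'],cv2.COLOR_RGB2HSV)
def mask(c,col):
    H=hsv(c);h,s,v=[H[...,i].astype(int) for i in range(3)]
    r={'red':(h<5)|(h>174),'yellow':(h>20)&(h<32),'green':(h>45)&(h<80),'blue':(h>105)&(h<125),'orange':(h>5)&(h<19)}[col]
    return r&(s>130)&(v>60)
E
python3 - <<'E'
from h import *
np.set_printoptions(precision=4,suppress=True)
T,S=load('top'),load('side');W={'top':cloud(T),'side':cloud(S)}
for n,c in(('top',T),('side',S)):
    w=W[n];print(n)
    tray=(abs(w[...,0]-.42)<.25)&(abs(w[...,1]+.05)<.2)
    for col in('red','yellow','green'):
        m=mask(c,col)&(w[...,2]>.088)&(w[...,2]<.14)&tray
        # tray region by image box
        ys,xs=np.nonzero(m)
        if len(xs): print(col,'knob n',len(xs),'px',xs.min(),xs.max(),ys.min(),ys.max(),'med',np.median(w[m],0),'z98',np.percentile(w[m][:,2],98),'x',np.percentile(w[m][:,0],[2,98]),'y',np.percentile(w[m][:,1],[2,98]))
        m=mask(c,col)&(w[...,2]<.02)&tray&(w[...,0]<.45)
        if m.sum(): print('  place',m.sum(),np.nanmedian(w[m],0),'x',np.percentile(w[m][:,0],[3,97]),'y',np.percentile(w[m][:,1],[3,97]))
    m=mask(c,'blue')&(w[...,2]<.02)&(w[...,1]<-.15)&(w[...,1]>-.55)
    if m.sum():
        q=w[m];print('mat',len(q),np.median(q[:,2]),cv2.minAreaRect(q[:,:2].astype(np.float32)))
    print('fixture z hist',np.histogram(w[...,2][(w[...,1]>.12)&(w[...,1]<.4)&(w[...,0]>.25)],bins=np.arange(0,.4,.01))[0])
for n,c,b in(('top',T,(105,115,350,255)),('side',S,(165,190,335,345))):
    cr=c['p'][b[1]:b[3],b[0]:b[2],::-1];k=min(800/cr.shape[1],600/cr.shape[0]);cv2.imwrite(f'pics/{n}crop.png',cv2.resize(cr,None,fx=k,fy=k,interpolation=cv2.INTER_CUBIC));print(n,k)
E
```

```text
top
red knob n 183 px 259 273 203 217 med [ 0.5123 -0.0183  0.1242] z98 0.12742804132192828 x [0.5    0.5266] y [-0.0316 -0.0042]
  place 41 [ 0.3329 -0.058   0.019 ] x [0.3135 0.3514] y [-0.0992 -0.0253]
yellow knob n 183 px 318 332 202 217 med [ 0.5177 -0.1381  0.1243] z98 0.12776394060634377 x [0.5054 0.5318] y [-0.1522 -0.1241]
green knob n 161 px 289 302 203 216 med [ 0.5154 -0.0792  0.124 ] z98 0.12765273851999753 x [0.5026 0.5279] y [-0.0916 -0.0653]
mat 8662 0.002158434703492553 ((0.6913801431655884, -0.32412317395210266), (0.48698878288269043, 0.3433222472667694), 0.4862512946128845)
fixture z hist [11908   446   206    84   139   267   181   152   178   198   886  6096
  1036  4076   473   383    10     0     8    16    90   606    38    19
    27    25    24    13    28    52    69    81   221    96    37    39
    83     0     0]
side
red knob n 183 px 286 299 212 229 med [ 0.5114 -0.0108  0.1225] z98 0.1258313282871505 x [0.4989 0.5256] y [-0.0307 -0.0045]
  place 99 [ 0.3362 -0.0423  0.0166] x [0.3142 0.3545] y [-0.0912 -0.0215]
yellow knob n 153 px 298 309 180 195 med [ 0.5174 -0.1313  0.1204] z98 0.12594301669900654 x [0.5053 0.53  ] y [-0.1512 -0.125 ]
green knob n 124 px 293 304 195 211 med [ 0.5152 -0.0718  0.1231] z98 0.12573299891089568 x [0.5033 0.5273] y [-0.091  -0.0657]
mat 677 0.007992573118351762 ((1.0290558338165283, -0.35076868534088135), (0.3435162603855133, 1.1838223934173584), 81.97618865966797)
fixture z hist [7826  288  157  134  170  241   78   58   76   87  638 5148  976 4002
  244  163    0    0   12   12   85  488   16   17   17   18   20   23
   28   33   46   75  548  102   73  140  201   92   68]
top 3.2653061224489797
side 3.870967741935484
```

View pics/topcrop.png

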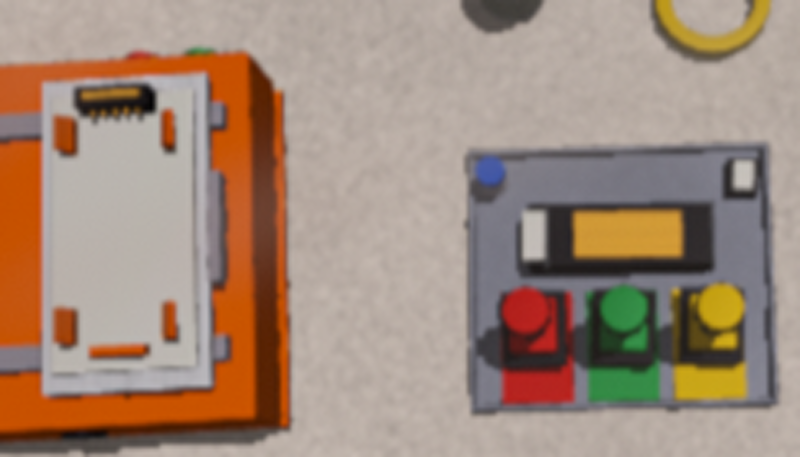

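View pics/sidecrop.png

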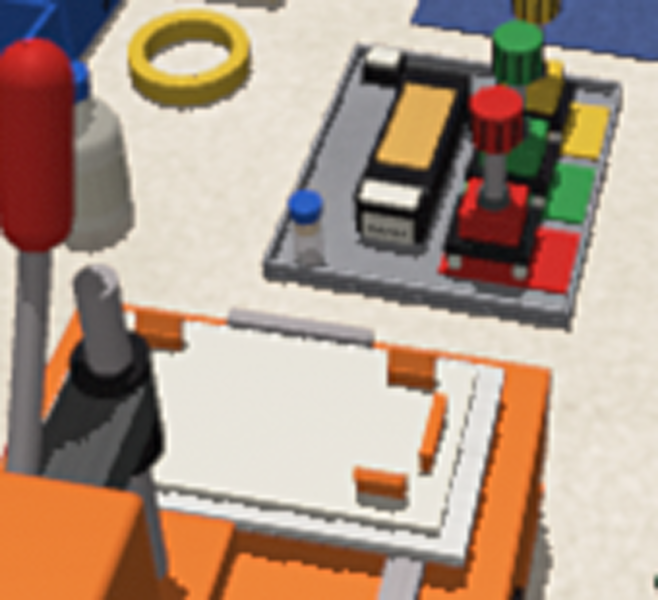

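The crops match: the unit's plug faces +y, and the nest has its contact block at the top (+x) and its orange stop at the bottom. Next I'll compute precise poses.

```bash
python3 - <<'E'
from h import *
np.set_printoptions(precision=4,suppress=True)
def rect(p):
    r=cv2.minAreaRect((p[:,:2]*1000).astype(np.float32));return [np.round(v,1) for v in r]
for n in('top','side'):
    c=load(n);w=cloud(c);z=w[...,2];x=w[...,0];y=w[...,1];print('==',n)
    for col in('red','green','yellow'):
        k=mask(c,col)&(x>.47)&(x<.56)&(y<.03)&(y>-.19)
        zt=np.percentile(z[k&(z>.11)&(z<.14)],95);t=k&(abs(z-zt)<.004);p=w[t]
        print(col,'knob top',zt,cv2.minEnclosingCircle((p[:,:2]*1000).astype(np.float32)),p.mean(0))
        t=mask(c,col)&(x>.43)&(x<.487)&(y<.03)&(y>-.19)&(z<.03);p=w[t]
        if len(p)>20: print('   tab',len(p),'z',np.median(p[:,2]),'x',np.percentile(p[:,0],[1,99]),'y',np.percentile(p[:,1],[2,98]),p.mean(0)[:2])
    fl=(x>.44)&(x<.66)&(y<.03)&(y>-.19);print('tray floor z',np.histogram(z[fl],bins=np.arange(-.004,.06,.002))[0])
    u=(x>.54)&(x<.61)&(y<.03)&(y>-.17)&(z>.03)&(z<.06);print('unit',np.median(w[u],0),rect(w[u]))
    g=hsv(c)[...,0];l=u&(g>14)&(g<26)&(hsv(c)[...,1]>120);print(' label',rect(w[l]))
    wp=u&(hsv(c)[...,1]<50)&(hsv(c)[...,2]>150);print(' plug',w[wp].mean(0),wp.sum())
    nr=(x>.40)&(x<.72)&(y>.12)&(y<.31)
    ms=(hsv(c)[...,1]<50)&(hsv(c)[...,2]>150)&nr&(abs(z-.138)<.012);print('nest z',np.percentile(z[ms],[10,50,90]),rect(w[ms]),np.histogram(z[ms],bins=np.arange(.126,.152,.002))[0])
    q=np.median(z[ms]);gm=(mask(c,'orange')&nr&(z>q+.008)&(z<q+.03)).astype(np.uint8)
    k,lab,st,ce=cv2.connectedComponentsWithStats(gm)
    for i in range(1,k):
        if st[i,4]>8: p=w[lab==i];print('  guide',st[i,4],ce[i],p.mean(0),'x',np.percentile(p[:,0],[3,97]),'y',np.percentile(p[:,1],[3,97]))
    bk=nr&(hsv(c)[...,2]<70)&(z>q+.008)&(z<q+.03);
    if bk.sum()>5: print(' block',w[bk].mean(0),bk.sum())
    mt=mask(c,'blue')&(y<-.19)&(y>-.47)&(x>.38)&(x<.67)&(z<.015);print('mat',np.median(z[mt]),rect(w[mt]))
E
```

```text
== top
red knob top 0.1270038172701601 ((513.7225952148438, -17.443912506103516), 14.363825798034668) [ 0.5138 -0.0175  0.125 ]
   tab 228 z 0.006892179424070794 x [0.4633 0.4868] y [-0.0441  0.0039] [ 0.4755 -0.0192]
green knob top 0.12673740135687583 ((515.9207763671875, -78.77964782714844), 14.221973419189453) [ 0.5157 -0.0786  0.1247]
   tab 158 z 0.0063807561312410315 x [0.4693 0.4865] y [-0.101  -0.0577] [ 0.4779 -0.0794]
yellow knob top 0.12712186696418662 ((518.7376098632812, -138.46417236328125), 14.858146667480469) [ 0.5191 -0.1386  0.125 ]
   tab 157 z 0.006832265956194535 x [0.4683 0.4868] y [-0.1621 -0.1167] [ 0.4783 -0.1381]
tray floor z [ 280  666 1017 1467 1177  612  243  189  240  148   64   37   49   22
   62  167  190  118   46  164  425  404  128   28   45   95  123   62
   11    3    1]
unit [ 0.5788 -0.0731  0.0379] [array([571.3, -83.5]), array([ 62.2, 150.3]), np.float64(1.5)]
 label [array([578.6, -80.1]), array([35.3, 76.5]), np.float64(1.0)]
 plug [ 0.5768 -0.015   0.0388] 96
nest z [0.1318 0.1374 0.1397] [array([555.7, 233.8]), array([198.2, 106.3]), np.fl
[... 1621 characters left out ...]
ray([579.7, -81.3]), array([35.6, 81.7]), np.float64(2.0)]
 plug [ 0.5763 -0.0171  0.038 ] 73
nest z [0.1314 0.137  0.1385] [array([546.1, 227.2]), array([180. , 115.6]), np.float64(4.8)] [   0   96  424  205  381 1882  781   18    1    2    0    0]
  guide 83 [205.7831 273.2048] [0.6168 0.2061 0.1507] x [0.607  0.6272] y [0.2008 0.2101]
  guide 84 [270.6429 282.9643] [0.4985 0.1965 0.1508] x [0.4883 0.5086] y [0.1917 0.2002]
  guide 62 [276.4677 300.1613] [0.4787 0.2284 0.1489] x [0.4754 0.4818] y [0.2102 0.243 ]
  guide 41 [262.6341 313.0732] [0.4925 0.2624 0.152 ] x [0.4819 0.5017] y [0.2603 0.2649]
mat 0.002245171600212471 [array([ 538.9, -336.1]), array([177.1, 219.5]), np.float64(1.9)]
```

Emit:
step_arm(
  targets=[
    [1, [0, 0, 30], [0, 0, 0]],
    [1, [40, 40, 30], [0, 0, 0.15]],
    [1, [80, 80, 30], [0, 0, 0.3]],
    [1, [110, 120, 30], [0, 0, 0.45]],
    [1, [140, 160, 30], [0, 0, 0.6]],
    [1, [170, 190, 30], [0, 0, 0.64]],
  ],
)

```text
time: 0.7
ee_pos: [0.3486, -0.3312, 0.2612]
tcp_rot: [-180.0, -0.0, 56.2]
wrist_force: [0.2, -1.6, -0.5]
opening: 0.0851
grasp_force: 0.0
```

```bash
python3 - <<'E'
from h import *
from workcell import bot
o=bot.get_obs();print({k:np.round(o[k],3) for k in('time','ee_pos','tcp_rot','q')})
for n in('top','side'):
    c=load(n);w=cloud(c);z=w[...,2];x=w[...,0];y=w[...,1]
    u=(x>.552)&(x<.605)&(y<.005)&(y>-.165)&(z>.031)&(z<.044)
    k,lab,st,ce=cv2.connectedComponentsWithStats(u.astype(np.uint8));i=1+st[1:,4].argmax();p=w[lab==i]
    print(n,st[i],[np.round(v,1) for v in cv2.minAreaRect((p[:,:2]*1000).astype(np.float32))],np.percentile(p[:,2],[5,50,95]).round(4),np.percentile(p,[1,99],axis=0).round(4).tolist())
E
```

```text
{'time': np.float64(0.7), 'ee_pos': array([ 0.349, -0.331,  0.261]), 'tcp_rot': array([-1.79995e+02, -1.00000e-03,  5.62480e+01]), 'q': array([-43.529,  -3.701,   4.676,  98.382,  -0.   ,  80.223])}
top [ 265  176   59   21 1143] [array([579.2, -73.5]), array([ 44.3, 130.6]), np.float64(2.1)] [0.0346 0.0379 0.0409] [[0.5566, -0.1381, 0.0322], [0.6012, -0.0087, 0.042]]
side [257 206  30  39 688] [array([578.7, -76. ]), array([ 45.2, 135.1]), np.float64(2.1)] [0.0347 0.0376 0.0397] [[0.5553, -0.1401, 0.0321], [0.6003, -0.0106, 0.0409]]
```

Emit:
step_arm(
  targets=[
    [1, [30, 40, 0], [0, 0, 0.15]],
    [1, [65, 75, 0], [0, 0, 0.3]],
    [1, [100, 110, 0], [0, 0, 0.45]],
    [1, [130, 150, -20], [0, 0, 0.6]],
    [1, [160, 180, -40], [0, 0, 0.63]],
    [1, [166, 190, -70], [0, 0, 0.63]],
    [1, [166, 190, -90], [0, 0, 0.63]],
    [1, [166, 190, -90], [0, 0, 0.63]],
  ],
)

```text
time: 1.5
ee_pos: [0.5129, -0.142, 0.1679]
tcp_rot: [-179.7, -0.1, 92.1]
wrist_force: [-0.5, 0.0, -0.3]
opening: 0.0855
grasp_force: 0.0
```

```bash
python3 - <<'E'
from h import *
from workcell import bot
o=bot.get_obs();print({k:np.round(o[k],4) for k in('time','ee_pos','tcp_rot')})
I=[]
for n in('top','side'):
    p,d=bot.camera(n);c=bot.camera_params(n);uv=c['K']@(c['R']@o['ee_pos']+c['t']);u,v=(uv[:2]/uv[2]).astype(int)
    im=p[v-60:v+60,u-75:u+75,::-1];I.append(cv2.resize(im,None,fx=2.6,fy=2.6,interpolation=cv2.INTER_CUBIC))
cv2.imwrite('pics/a.png',np.hstack(I))
E
```

```text
{'time': np.float64(1.5), 'ee_pos': array([ 0.5129, -0.142 ,  0.1679]), 'tcp_rot': array([-1.796923e+02, -9.540000e-02,  9.213690e+01])}
```

View pics/a.png

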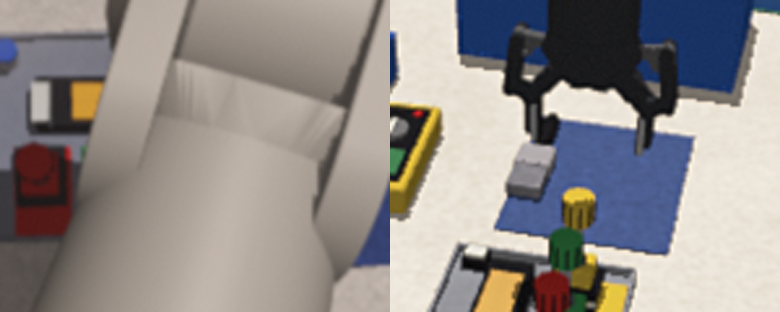

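The top view is occluded by the arm. The side view shows the fingers straddling the yellow knob's line, with the knob below at (578,205). I'll descend.

Emit:
step_arm(
  targets=[
    [1, [0, 0, 0], [0, 0, 0]],
    [1, [0, 0, -20], [0, 0, 0]],
    [1, [0, 0, -45], [0, 0, 0]],
    [1, [0, 0, -65], [0, 0, 0]],
    [1, [0, 0, -78], [0, 0, 0]],
    [1, [0, 0, -78], [0, 0, 0]],
    [1, [0, 0, -78], [0, 0, 0]],
  ],
)

```text
time: 2.3
ee_pos: [0.5145, -0.1433, 0.0945]
tcp_rot: [179.9, 0.0, 92.0]
wrist_force: [0.2, 0.4, 0.1]
opening: 0.0854
grasp_force: 0.0
```

Emit:
step_arm(
  targets=[
    [0.2, [0, 0, 0], [0, 0, 0]],
    [0.2, [0, 0, 0], [0, 0, 0]],
    [0.2, [0, 0, 0], [0, 0, 0]],
    [0.2, [0, 0, 0], [0, 0, 0]],
    [0.2, [0, 0, 0], [0, 0, 0]],
    [0.2, [0, 0, 0], [0, 0, 0]],
  ],
  force=30,
)

```text
time: 2.9
ee_pos: [0.5144, -0.143, 0.0937]
tcp_rot: [180.0, 0.0, 92.1]
wrist_force: [0.5, -0.4, 2.1]
opening: 0.0292
grasp_force: 29.8
```

Emit:
step_arm(
  targets=[
    [0.2, [0, 0, 20], [0, 0, 0]],
    [0.2, [0, 0, 50], [0, 0, 0]],
    [0.2, [0, -40, 50], [0, 0, 0]],
    [0.2, [0, -85, 50], [0, 0, 0]],
    [0.2, [0, -130, 50], [0, 0, 0]],
    [0.2, [0, -175, 50], [0, 0, 0]],
    [0.2, [0, -220, 50], [0, 0, 0]],
    [0.2, [0, -250, 50], [0, 0, 0]],
  ],
)

```text
time: 3.7
ee_pos: [0.5132, -0.3956, 0.1422]
tcp_rot: [-179.9, -0.0, 92.0]
wrist_force: [-1.0, 1.1, -1.9]
opening: 0.0293
grasp_force: 30.3
```

Emit:
step_arm(
  targets=[
    [0.2, [0, -10, 0], [0, 0, 0]],
    [0.2, [0, -10, 0], [0, 0, 0]],
    [0.2, [0, -10, -20], [0, 0, 0]],
    [0.2, [0, -10, -35], [0, 0, 0]],
    [0.2, [0, -10, -45], [0, 0, 0]],
    [0.2, [0, -10, -50], [0, 0, 0]],
    [0.2, [0, -10, -50], [0, 0, 0]],
  ],
)

```text
time: 4.4
ee_pos: [0.5139, -0.4022, 0.0926]
tcp_rot: [-179.9, -0.0, 92.1]
wrist_force: [0.4, -0.1, -1.3]
opening: 0.0291
grasp_force: 30.4
```

Emit:
step_arm(
  targets=[
    [0.2, [0, 0, -2], [0, 0, 0]],
    [0.2, [0, 0, -3], [0, 0, 0]],
    [0.2, [0, 0, -3], [0, 0, 0]],
  ],
)

```text
time: 4.7
ee_pos: [0.5142, -0.4031, 0.0907]
tcp_rot: [180.0, 0.0, 92.1]
wrist_force: [-0.5, -0.5, -2.3]
opening: 0.0292
grasp_force: 30.4
```

Emit:
step_arm(
  targets=[
    [1, [0, 0, 0], [0, 0, 0]],
    [1, [0, 0, 0], [0, 0, 0]],
    [1, [0, 0, 0], [0, 0, 0]],
    [1, [0, 0, 0], [0, 0, 0]],
    [1, [0, 0, 0], [0, 0, 0]],
  ],
)

```text
time: 5.2
ee_pos: [0.5141, -0.4031, 0.0904]
tcp_rot: [180.0, 0.0, 92.1]
wrist_force: [0.3, -0.2, 0.5]
opening: 0.0855
grasp_force: 0.0
```

Emit:
step_arm(
  targets=[
    [1, [0, 0, 30], [0, 0, 0]],
    [1, [0, 0, 75], [0, 0, 0]],
    [1, [0, 45, 75], [0, 0, 0]],
    [1, [0, 90, 75], [0, 0, 0]],
    [1, [0, 135, 75], [0, 0, 0]],
    [1, [0, 180, 75], [0, 0, 0]],
    [1, [0, 225, 75], [0, 0, 0]],
    [1, [0, 270, 75], [0, 0, 0]],
  ],
)

```text
time: 6.0
ee_pos: [0.5138, -0.1313, 0.1655]
tcp_rot: [180.0, 0.0, 92.0]
wrist_force: [1.3, 0.4, -0.2]
opening: 0.0856
grasp_force: 0.0
```

Emit:
step_arm(
  targets=[
    [1, [2, 54, 0], [0, 0, 0]],
    [1, [2, 54, 0], [0, 0, 0]],
    [1, [2, 54, 0], [0, 0, 0]],
  ],
)

```text
time: 6.3
ee_pos: [0.5162, -0.0778, 0.1656]
tcp_rot: [180.0, 0.0, 92.2]
wrist_force: [0.9, 0.2, -0.0]
opening: 0.0856
grasp_force: 0.0
```

Emit:
step_arm(
  targets=[
    [1, [0, -1, -25], [0, 0, 0]],
    [1, [0, -1, -50], [0, 0, 0]],
    [1, [0, -1, -65], [0, 0, 0]],
    [1, [0, -1, -72], [0, 0, 0]],
    [1, [0, -1, -72], [0, 0, 0]],
    [1, [0, -1, -72], [0, 0, 0]],
  ],
)

```text
time: 6.9
ee_pos: [0.5165, -0.0804, 0.0942]
tcp_rot: [179.9, 0.0, 92.0]
wrist_force: [0.3, -0.2, 0.9]
opening: 0.0849
grasp_force: 0.0
```

Emit:
step_arm(
  targets=[
    [0.2, [0, 0, 0], [0, 0, 0]],
    [0.2, [0, 0, 0], [0, 0, 0]],
    [0.2, [0, 0, 0], [0, 0, 0]],
    [0.2, [0, 0, 0], [0, 0, 0]],
    [0.2, [0, 0, 0], [0, 0, 0]],
    [0.2, [0, 0, 0], [0, 0, 0]],
  ],
  force=30,
)

```text
time: 7.5
ee_pos: [0.5162, -0.08, 0.0937]
tcp_rot: [180.0, 0.0, 92.1]
wrist_force: [-1.1, 0.5, 3.8]
opening: 0.0291
grasp_force: 29.5
```

Emit:
step_arm(
  targets=[
    [0.2, [0, 0, 20], [0, 0, 0]],
    [0.2, [0, 0, 50], [0, 0, 0]],
    [0.2, [0, -40, 50], [0, 0, 0]],
    [0.2, [0, -85, 50], [0, 0, 0]],
    [0.2, [0, -130, 50], [0, 0, 0]],
    [0.2, [0, -175, 50], [0, 0, 0]],
    [0.2, [0, -220, 50], [0, 0, 0]],
    [0.2, [0, -255, 50], [0, 0, 0]],
  ],
)

```text
time: 8.3
ee_pos: [0.5155, -0.3374, 0.1425]
tcp_rot: [-180.0, -0.0, 92.0]
wrist_force: [0.2, 0.4, -2.6]
opening: 0.0291
grasp_force: 30.3
```

Emit:
step_arm(
  targets=[
    [0.2, [0, 0, 0], [0, 0, 0]],
    [0.2, [0, 0, -20], [0, 0, 0]],
    [0.2, [0, 0, -38], [0, 0, 0]],
    [0.2, [0, 0, -48], [0, 0, 0]],
    [0.2, [0, 0, -53], [0, 0, 0]],
    [0.2, [0, 0, -54], [0, 0, 0]],
    [0.2, [0, 0, -54], [0, 0, 0]],
  ],
)

```text
time: 9.0
ee_pos: [0.5163, -0.3348, 0.0899]
tcp_rot: [180.0, 0.0, 92.1]
wrist_force: [0.7, 0.2, -2.0]
opening: 0.0291
grasp_force: 30.4
```

Emit:
step_arm(
  targets=[
    [0.2, [0, 0, -1], [0, 0, 0]],
    [0.2, [0, 0, -1], [0, 0, 0]],
    [0.2, [0, 0, -1], [0, 0, 0]],
  ],
)

```text
time: 9.3
ee_pos: [0.5165, -0.3351, 0.0898]
tcp_rot: [179.9, 0.1, 92.1]
wrist_force: [-2.3, 2.0, 6.1]
opening: 0.0287
grasp_force: 31.2
```

Emit:
step_arm(
  targets=[
    [1, [0, 0, 0], [0, 0, 0]],
    [1, [0, 0, 0], [0, 0, 0]],
    [1, [0, 0, 0], [0, 0, 0]],
    [1, [0, 0, 0], [0, 0, 0]],
    [1, [0, 0, 0], [0, 0, 0]],
  ],
)

```text
time: 9.8
ee_pos: [0.5161, -0.335, 0.0882]
tcp_rot: [-180.0, -0.0, 92.1]
wrist_force: [0.6, -0.6, 0.7]
opening: 0.0855
grasp_force: 0.0
```

Emit:
step_arm(
  targets=[
    [1, [0, 0, 30], [0, 0, 0]],
    [1, [0, 0, 75], [0, 0, 0]],
    [1, [0, 45, 75], [0, 0, 0]],
    [1, [0, 90, 75], [0, 0, 0]],
    [1, [0, 135, 75], [0, 0, 0]],
    [1, [0, 180, 75], [0, 0, 0]],
    [1, [0, 225, 75], [0, 0, 0]],
    [1, [0, 270, 75], [0, 0, 0]],
  ],
)

```text
time: 10.6
ee_pos: [0.5158, -0.0633, 0.1634]
tcp_rot: [180.0, 0.0, 92.0]
wrist_force: [1.3, 0.1, -0.7]
opening: 0.0851
grasp_force: 0.0
```

Emit:
step_arm(
  targets=[
    [1, [-3, 47, 0], [0, 0, 0]],
    [1, [-3, 47, 0], [0, 0, 0]],
    [1, [-3, 47, 0], [0, 0, 0]],
  ],
)

```text
time: 10.9
ee_pos: [0.5131, -0.0171, 0.1634]
tcp_rot: [180.0, 0.0, 92.2]
wrist_force: [0.1, -0.1, 0.3]
opening: 0.0852
grasp_force: 0.0
```

Emit:
step_arm(
  targets=[
    [1, [0, -1, -25], [0, 0, 0]],
    [1, [0, -1, -48], [0, 0, 0]],
    [1, [0, -1, -63], [0, 0, 0]],
    [1, [0, -1, -70], [0, 0, 0]],
    [1, [0, -1, -70], [0, 0, 0]],
    [1, [0, -1, -70], [0, 0, 0]],
  ],
)

```text
time: 11.5
ee_pos: [0.5135, -0.0194, 0.0941]
tcp_rot: [179.9, 0.0, 92.0]
wrist_force: [-0.1, 0.3, 0.2]
opening: 0.0852
grasp_force: 0.0
```

Emit:
step_arm(
  targets=[
    [0.2, [0, 0, 0], [0, 0, 0]],
    [0.2, [0, 0, 0], [0, 0, 0]],
    [0.2, [0, 0, 0], [0, 0, 0]],
    [0.2, [0, 0, 0], [0, 0, 0]],
    [0.2, [0, 0, 0], [0, 0, 0]],
    [0.2, [0, 0, 0], [0, 0, 0]],
  ],
  force=30,
)

```text
time: 12.1
ee_pos: [0.5132, -0.019, 0.0937]
tcp_rot: [180.0, 0.0, 92.1]
wrist_force: [-0.6, 0.8, 3.6]
opening: 0.0292
grasp_force: 29.6
```

Emit:
step_arm(
  targets=[
    [0.2, [0, 0, 20], [0, 0, 0]],
    [0.2, [0, 0, 50], [0, 0, 0]],
    [0.2, [0, -40, 50], [0, 0, 0]],
    [0.2, [0, -85, 50], [0, 0, 0]],
    [0.2, [0, -130, 50], [0, 0, 0]],
    [0.2, [0, -175, 50], [0, 0, 0]],
    [0.2, [0, -220, 50], [0, 0, 0]],
    [0.2, [0, -250, 50], [0, 0, 0]],
  ],
)

```text
time: 12.9
ee_pos: [0.5125, -0.2717, 0.1425]
tcp_rot: [-179.9, -0.0, 92.0]
wrist_force: [1.2, 0.2, -1.1]
opening: 0.0293
grasp_force: 30.4
```

Emit:
step_arm(
  targets=[
    [0.2, [0, 0, 0], [0, 0, 0]],
    [0.2, [0, 0, -20], [0, 0, 0]],
    [0.2, [0, 0, -38], [0, 0, 0]],
    [0.2, [0, 0, -48], [0, 0, 0]],
    [0.2, [0, 0, -53], [0, 0, 0]],
    [0.2, [0, 0, -54], [0, 0, 0]],
    [0.2, [0, 0, -54], [0, 0, 0]],
  ],
)

```text
time: 13.6
ee_pos: [0.5133, -0.2688, 0.09]
tcp_rot: [180.0, 0.0, 92.1]
wrist_force: [-0.3, 1.0, 1.2]
opening: 0.0294
grasp_force: 30.5
```

Emit:
step_arm(
  targets=[
    [0.2, [0, 0, -1], [0, 0, 0]],
    [1, [0, 0, -1], [0, 0, 0]],
    [1, [0, 0, -1], [0, 0, 0]],
    [1, [0, 0, -1], [0, 0, 0]],
    [1, [0, 0, -1], [0, 0, 0]],
    [1, [0, 0, -1], [0, 0, 0]],
    [1, [0, 0, 30], [0, 0, 0]],
    [1, [0, 0, 80], [0, 0, 0]],
  ],
)

```text
time: 14.4
ee_pos: [0.5116, -0.2682, 0.1669]
tcp_rot: [-179.7, -0.2, 92.1]
wrist_force: [1.1, -1.0, 0.2]
opening: 0.0855
grasp_force: 0.0
```

Emit:
step_arm(
  targets=[
    [1, [0, 0, 0], [0, 0, 0.14]],
    [1, [5, 15, 0], [0, 0, 0.28]],
    [1, [10, 30, 0], [0, 0, 0.42]],
    [1, [20, 50, 0], [0, 0, 0.56]],
    [1, [30, 75, 0], [0, 0, 0.7]],
    [1, [35, 100, 0], [0, 0, 0.84]],
    [1, [40, 120, 0], [0, 0, 0.98]],
    [1, [45, 140, 0], [0, 0, 1.12]],
  ],
)

```text
time: 15.2
ee_pos: [0.5583, -0.128, 0.1693]
tcp_rot: [-180.0, 0.0, 156.6]
wrist_force: [0.1, 0.1, -0.1]
opening: 0.0852
grasp_force: 0.0
```

Emit:
step_arm(
  targets=[
    [1, [5, 15, 0], [0, 0, 0.14]],
    [1, [10, 30, 0], [0, 0, 0.28]],
    [1, [15, 40, 0], [0, 0, 0.42]],
    [1, [20, 55, 0], [0, 0, 0.56]],
    [1, [20, 55, 0], [0, 0, 0.7]],
    [1, [20, 55, 0], [0, 0, 0.84]],
    [1, [20, 55, 0], [0, 0, 0.98]],
    [1, [20, 55, 0], [0, 0, 1.12]],
  ],
)

```text
time: 16.0
ee_pos: [0.5781, -0.0739, 0.1692]
tcp_rot: [180.0, -0.0, -139.3]
wrist_force: [0.3, 0.6, -0.3]
opening: 0.085
grasp_force: 0.0
```

Emit:
step_arm(
  targets=[
    [0.8, [0, 0, 0], [0, 0, 0.14]],
    [0.8, [0, 0, 0], [0, 0, 0.28]],
    [0.8, [0, 0, 0], [0, 0, 0.42]],
    [0.8, [0, 0, 0], [0, 0, 0.56]],
    [0.8, [0, 0, 0], [0, 0, 0.7]],
    [0.8, [0, 0, 0], [0, 0, 0.84]],
    [0.8, [0, 0, 0], [0, 0, 0.9]],
    [0.8, [0, 0, 0], [0, 0, 0.9]],
  ],
)

```text
time: 16.8
ee_pos: [0.5781, -0.074, 0.1692]
tcp_rot: [180.0, 0.0, -88.0]
wrist_force: [0.2, 0.8, -0.5]
opening: 0.0681
grasp_force: 0.0
```

```bash
python3 - <<'E'
from h import *
from workcell import bot
o=bot.get_obs();print({k:np.round(o[k],4) for k in('time','ee_pos','tcp_rot','q','opening')})
for n in('top','side'):
    p,d=bot.camera(n);cv2.imwrite(f'pics/{n}1.png',p[:,:,::-1]);np.savez(f'{n}1.npz',p=p,d=d,**bot.camera_params(n))
    c=load(n,'1');w=cloud(c);z=w[...,2];x=w[...,0];y=w[...,1]
    for col in('red','green','yellow'):
        k=mask(c,col)&(x>.43)&(x<.6)&(y<-.2)&(y>-.46)&(z>.105)&(z<.135)
        if k.sum()>20: zt=np.percentile(z[k],95);p_=w[k&(abs(z-zt)<.004)];print(n,col,zt,p_.mean(0))
a=cv2.imread('pics/top1.png')[110:270,230:480];b=cv2.imread('pics/side1.png')[110:270,200:450]
cv2.imwrite('pics/b.png',cv2.resize(np.hstack([a,b]),None,fx=1.6,fy=1.6,interpolation=cv2.INTER_CUBIC))
E
```

```text
{'time': np.float64(16.8), 'ee_pos': array([ 0.5781, -0.074 ,  0.1692]), 'tcp_rot': array([ 1.79996e+02,  1.40000e-03, -8.79909e+01]), 'q': array([-7.29810e+00,  8.66710e+00,  7.24500e+00,  8.85821e+01,
        7.00000e-04, -9.93072e+01]), 'opening': np.float64(0.0681)}
top red 0.12282620069014567 [ 0.51376297 -0.265123    0.12064155]
top green 0.12215573902916256 [ 0.51728249 -0.33158573  0.12034911]
top yellow 0.12270054838130945 [ 0.51611533 -0.39432563  0.12054572]
side red 0.12136929534061983 [ 0.51243329 -0.26574968  0.11990512]
side green 0.12126999123392428 [ 0.5152423  -0.33120384  0.11957236]
side yellow 0.12148409147805864 [ 0.51502618 -0.39428442  0.11993169]
```

View pics/b.png

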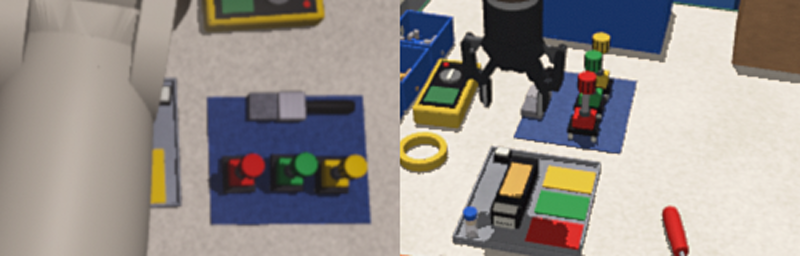

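All three heads stand upright on the mat (top view about (250,170), (300,168), (350,170)). In the side view the gripper is over the unit with the fingers across it. I'll grip the unit.

Emit:
step_arm(
  targets=[
    [0.8, [1, -1, -40], [0, 0, 0]],
    [0.8, [1, -1, -80], [0, 0, 0]],
    [0.8, [1, -1, -115], [0, 0, 0]],
    [0.8, [1, -1, -140], [0, 0, 0]],
    [0.8, [1, -1, -152], [0, 0, 0]],
    [0.8, [1, -1, -160], [0, 0, 0]],
    [0.8, [1, -1, -160], [0, 0, 0]],
  ],
)

```text
time: 17.6
ee_pos: [0.5791, -0.075, 0.0092]
tcp_rot: [180.0, 0.0, -88.1]
wrist_force: [-0.3, -0.1, 0.2]
opening: 0.0687
grasp_force: 0.0
```

Emit:
step_arm(
  targets=[
    [0.35, [0, 0, 0], [0, 0, 0]],
    [0.35, [0, 0, 0], [0, 0, 0]],
    [0.35, [0, 0, 0], [0, 0, 0]],
    [0.35, [0, 0, 0], [0, 0, 0]],
    [0.35, [0, 0, 0], [0, 0, 0]],
    [0.35, [0, 0, 0], [0, 0, 0]],
  ],
  force=60,
)

```text
time: 18.2
ee_pos: [0.5801, -0.0751, 0.011]
tcp_rot: [-179.8, -0.0, -88.0]
wrist_force: [-0.6, 0.9, 6.8]
opening: 0.0431
grasp_force: 62.9
```

Emit:
step_arm(
  targets=[
    [0.35, [0, 0, 10], [0, 0, 0]],
    [0.35, [0, 0, 30], [0, 0, 0]],
    [0.35, [0, 0, 65], [0, 0, 0]],
    [0.35, [0, 0, 105], [0, 0, 0]],
    [0.35, [0, 0, 145], [0, 0, 0]],
    [0.35, [0, 0, 185], [0, 0, 0]],
    [0.35, [0, 0, 215], [0, 0, 0]],
    [0.35, [0, 0, 215], [0, 0, 0]],
  ],
)

```text
time: 19.0
ee_pos: [0.5803, -0.0752, 0.2298]
tcp_rot: [-179.6, -0.1, -88.0]
wrist_force: [0.2, -0.7, -2.0]
opening: 0.0427
grasp_force: 62.2
```

Emit:
step_arm(
  targets=[
    [0.35, [0, 5, 0], [0, 0, -0.07]],
    [0.35, [-2, 20, 0], [0, 0, -0.17]],
    [0.35, [-5, 40, 0], [0, 0, -0.28]],
    [0.35, [-8, 65, 0], [0, 0, -0.39]],
    [0.35, [-10, 90, 0], [0, 0, -0.5]],
    [0.35, [-12, 115, 0], [0, 0, -0.61]],
    [0.35, [-14, 140, 0], [0, 0, -0.72]],
    [0.35, [-16, 165, 0], [0, 0, -0.83]],
  ],
)

```text
time: 19.8
ee_pos: [0.5625, 0.0909, 0.2234]
tcp_rot: [180.0, -0.1, -135.8]
wrist_force: [-0.3, -0.6, -1.4]
opening: 0.043
grasp_force: 62.0
```

Emit:
step_arm(
  targets=[
    [0.35, [-2, 25, 0], [0, 0, -0.11]],
    [0.35, [-4, 50, 0], [0, 0, -0.22]],
    [0.35, [-6, 75, 0], [0, 0, -0.33]],
    [0.35, [-7, 100, 0], [0, 0, -0.44]],
    [0.35, [-8, 120, 0], [0, 0, -0.55]],
    [0.35, [-9, 135, 0], [0, 0, -0.64]],
    [0.35, [-9, 142, 0], [0, 0, -0.7]],
    [0.35, [-9, 142, 0], [0, 0, -0.7]],
  ],
)

```text
time: 20.6
ee_pos: [0.5536, 0.2328, 0.2232]
tcp_rot: [-180.0, -0.1, -175.7]
wrist_force: [0.9, -0.5, -2.0]
opening: 0.0427
grasp_force: 62.0
```

```bash
python3 - <<'E'
from h import *
from workcell import bot
o=bot.get_obs();print({k:np.round(o[k],4) for k in('time','ee_pos','tcp_rot','opening')})
for n in('top','side'):
    p,d=bot.camera(n);cv2.imwrite(f'pics/{n}2.png',p[:,:,::-1]);np.savez(f'{n}2.npz',p=p,d=d,**bot.camera_params(n))
    c=load(n,'2');w=cloud(c);z=w[...,2];x=w[...,0];y=w[...,1];f=(x>.44)&(x<.5)&(y<.03)&(y>-.19)&(z<.03)
    for col in('red','green','yellow'):
        m=mask(c,col)&(x>.44)&(x<.56)&(y<.03)&(y>-.19)&(z<.03);p_=w[m]
        if len(p_)>50:
            k,lab,st,ce=cv2.connectedComponentsWithStats(m.astype(np.uint8));p_=w[lab==1+st[1:,4].argmax()]
            r=cv2.minAreaRect((p_[:,:2]*1000).astype(np.float32));print(n,col,np.median(p_[:,2]).round(4),len(p_),[np.round(v,1) for v in r],p_.mean(0).round(4))
a=cv2.imread('pics/top2.png')[100:260,60:310];b=cv2.imread('pics/side2.png')[180:340,120:370]
cv2.imwrite('pics/c.png',cv2.resize(np.hstack([a,b]),None,fx=1.6,fy=1.6,interpolation=cv2.INTER_CUBIC))
E
```

```text
{'time': np.float64(20.6), 'ee_pos': array([0.5536, 0.2328, 0.2232]), 'tcp_rot': array([-1.799758e+02, -9.400000e-02, -1.756651e+02]), 'opening': np.float64(0.0427)}
top red 0.0067 713 [array([502.4, -18.5]), array([76.8, 48.5]), np.float64(3.5)] [ 0.5018 -0.0183  0.0067]
top green 0.0065 653 [array([505.9, -77.4]), array([72.5, 46. ]), np.float64(1.3)] [ 0.5057 -0.0779  0.0065]
top yellow 0.0063 729 [array([ 508. , -138.1]), array([79.3, 48.4]), np.float64(1.3)] [ 0.5087 -0.138   0.0064]
side red 0.0063 523 [array([502.5, -19.6]), array([77. , 52.7]), np.float64(2.7)] [ 0.5022 -0.0186  0.0062]
side green 0.0061 418 [array([505.5, -78.6]), array([75. , 50.7]), np.float64(2.9)] [ 0.5054 -0.0781  0.0062]
side yellow 0.0061 411 [array([ 508.6, -139.6]), array([76.9, 52.9]), np.float64(3.5)] [ 0.5085 -0.138   0.0061]
```

View pics/c.png

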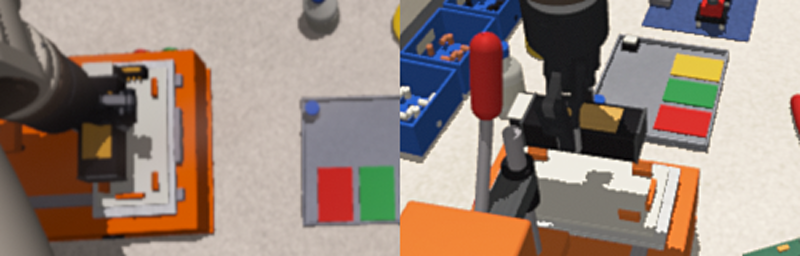

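The unit is held over the nest with its plug towards the contact block. I'll check its in-hand pose against the nest before lowering it.

```bash
python3 - <<'E'
from h import *
for n in('top','side'):
    c=load(n,'2');w=cloud(c);z=w[...,2];x=w[...,0];y=w[...,1];H=hsv(c)
    u=(x>.46)&(x<.65)&(y>.19)&(y<.28)&(z>.235)&(z<.265)
    l=u&(H[...,0]>14)&(H[...,0]<26)&(H[...,1]>120);p=w[l]
    A=np.c_[p[:,:2]-p[:,:2].mean(0),np.ones(len(p))];s=np.linalg.lstsq(A,p[:,2],rcond=None)[0]
    print(n,'label',len(p),p.mean(0).round(4),'slope',s.round(3),[np.round(v,1) for v in cv2.minAreaRect((p[:,:2]*1000).astype(np.float32))])
    wp=u&(H[...,1]<50)&(H[...,2]>150)&(x>.57);q=w[wp];print(' plug',len(q),q.mean(0).round(4) if len(q) else '')
    b=w[u&((x<.53)|(x>.58))];print(' all',np.percentile(b,[1,99],axis=0).round(4).tolist())
    e=w[u&(x<.53)];print(' front part y',np.percentile(e[:,1],[2,98]).round(4),e.mean(0).round(4))
E
```

```text
top label 418 [0.5293 0.2331 0.2509] slope [-0.013  0.016  0.251] [array([561.5, 234.1]), array([106.2,  35. ]), np.float64(1.1)]
 plug 115 [0.6111 0.2376 0.2508]
 all [[0.4871, 0.2083, 0.2361], [0.6181, 0.2533, 0.2536]]
 front part y [0.2086 0.2517] [0.5079 0.2292 0.2494]
side label 413 [0.5294 0.2308 0.2505] slope [0.    0.006 0.25 ] [array([535.5, 234. ]), array([54.4, 41.3]), np.float64(7.9)]
 plug 155 [0.6107 0.2366 0.2506]
 all [[0.4864, 0.2071, 0.2355], [0.6171, 0.2579, 0.2522]]
 front part y [0.2077 0.2523] [0.5072 0.2346 0.2478]
```

Emit:
step_arm(
  targets=[
    [0.35, [2, 0, -15], [0, 0, 0]],
    [0.35, [2, 0, -30], [0, 0, 0]],
    [0.35, [2, 0, -45], [0, 0, 0]],
    [0.35, [2, 0, -58], [0, 0, 0]],
    [0.35, [2, 0, -66], [0, 0, 0]],
    [0.35, [2, 0, -71], [0, 0, 0]],
    [0.35, [2, 0, -74], [0, 0, 0]],
    [0.35, [2, 0, -74], [0, 0, 0]],
  ],
)

```text
time: 21.5
ee_pos: [0.5561, 0.2319, 0.1503]
tcp_rot: [-180.0, 0.0, -175.7]
wrist_force: [0.3, -0.0, -2.3]
opening: 0.0432
grasp_force: 62.0
```

Emit:
step_arm(
  targets=[
    [0.35, [0, 0, -1], [0, 0, 0]],
    [0.35, [0, 0, -2], [0, 0, 0]],
    [0.35, [0, 0, -3], [0, 0, 0]],
    [0.35, [0, 0, -3], [0, 0, 0]],
  ],
)

```text
time: 21.9
ee_pos: [0.5561, 0.232, 0.1472]
tcp_rot: [-180.0, -0.0, -175.7]
wrist_force: [-1.1, 0.2, -2.7]
opening: 0.0432
grasp_force: 62.0
```

Emit:
step_arm(
  targets=[
    [0.35, [0, 0, -1], [0, 0, 0]],
    [0.35, [0, 0, -2], [0, 0, 0]],
    [0.35, [0, 0, -2], [0, 0, 0]],
  ],
)

```text
time: 22.2
ee_pos: [0.5561, 0.232, 0.1452]
tcp_rot: [-180.0, -0.0, -175.7]
wrist_force: [-0.1, -0.7, -0.6]
opening: 0.0427
grasp_force: 62.0
```

Emit:
step_arm(
  targets=[
    [0.35, [0, 0, -1], [0, 0, 0]],
    [0.35, [0, 0, -1], [0, 0, 0]],
  ],
)

```text
time: 22.4
ee_pos: [0.5561, 0.232, 0.1451]
tcp_rot: [180.0, 0.0, -175.7]
wrist_force: [-2.6, -1.0, 4.5]
opening: 0.0431
grasp_force: 62.4
```

Emit:
step_arm(
  targets=[
    [0.6, [0, 0, 0], [0, 0, 0]],
    [0.75, [0, 0, 0], [0, 0, 0]],
    [0.75, [0, 0, 0], [0, 0, 0]],
    [0.75, [0, 0, 0], [0, 0, 0]],
    [0.75, [0, 0, 10], [0, 0, 0]],
    [0.75, [0, 0, 30], [0, 0, 0]],
    [0.75, [0, 0, 60], [0, 0, 0]],
    [0.75, [0, 0, 100], [0, 0, 0]],
  ],
)

```text
time: 23.2
ee_pos: [0.5555, 0.2317, 0.2447]
tcp_rot: [-180.0, -0.1, -175.7]
wrist_force: [1.1, 0.2, 0.5]
opening: 0.0637
grasp_force: 0.0
```

Emit:
step_arm(
  targets=[
    [1, [-10, -40, 0], [0, 0, 0.14]],
    [1, [-15, -80, 0], [0, 0, 0.28]],
    [1, [-20, -120, 0], [0, 0, 0.42]],
    [1, [-25, -160, 0], [0, 0, 0.56]],
    [1, [-30, -200, 0], [0, 0, 0.7]],
    [1, [-33, -240, 0], [0, 0, 0.84]],
    [1, [-35, -280, 0], [0, 0, 0.98]],
    [1, [-38, -320, 0], [0, 0, 1.12]],
  ],
)

```text
time: 24.0
ee_pos: [0.5178, -0.0896, 0.2453]
tcp_rot: [-179.9, 0.0, -111.2]
wrist_force: [-0.1, -0.7, 0.9]
opening: 0.0856
grasp_force: 0.0
```

```bash
python3 - <<'E'
from h import *
from workcell import bot
o=bot.get_obs();print({k:np.round(o[k],4) for k in('time','ee_pos','tcp_rot','q')})
for n in('top','side'):
    p,d=bot.camera(n);cv2.imwrite(f'pics/{n}3.png',p[:,:,::-1]);np.savez(f'{n}3.npz',p=p,d=d,**bot.camera_params(n))
    c=load(n,'3');w=cloud(c);z=w[...,2];x=w[...,0];y=w[...,1];H=hsv(c)
    u=(x>.47)&(x<.63)&(y>.19)&(y<.28)&(z>.163)&(z<.18);p=w[u]
    print(n,[np.round(v,1) for v in cv2.minAreaRect((p[:,:2]*1000).astype(np.float32))],np.percentile(p,[1,50,99],axis=0).round(4).tolist())
a=cv2.imread('pics/top3.png')[100:260,80:330];b=cv2.imread('pics/side3.png')[180:340,120:370]
cv2.imwrite('pics/d.png',cv2.resize(np.hstack([a,b]),None,fx=1.6,fy=1.6,interpolation=cv2.INTER_CUBIC))
E
```

```text
{'time': np.float64(24.0), 'ee_pos': array([ 0.5178, -0.0896,  0.2453]), 'tcp_rot': array([-1.799324e+02,  1.440000e-02, -1.111875e+02]), 'q': array([-9.81890e+00,  1.85620e+00,  8.37120e+00,  9.64459e+01,
        7.00000e-04, -7.86313e+01])}
top [array([556. , 233.9]), array([132.,  45.]), np.float64(4.2)] [[0.491, 0.2087, 0.1653], [0.5545, 0.2322, 0.1723], [0.6204, 0.2571, 0.176]]
side [array([555.1, 232.4]), array([131.6,  46.7]), np.float64(4.4)] [[0.4897, 0.2084, 0.1638], [0.546, 0.2345, 0.1715], [0.6157, 0.256, 0.1743]]
```

View pics/d.png

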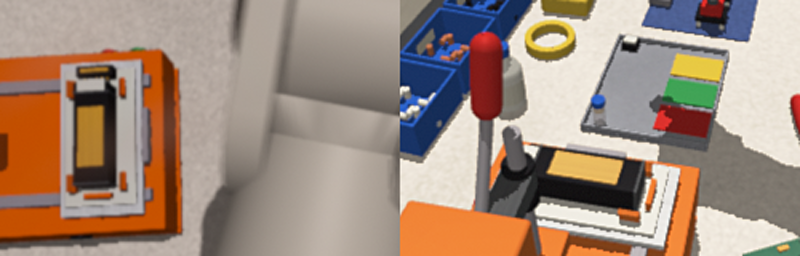

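The unit lies flat in the nest between the guides, with its plug at the contact block (centre about (555.5, 233) mm, yaw 4.3°). Now I'll return the heads, red first.

Emit:
step_arm(
  targets=[
    [1, [0, -40, -20], [0, 0, 0.14]],
    [1, [-2, -80, -40], [0, 0, 0.28]],
    [1, [-3, -120, -60], [0, 0, 0.4]],
    [1, [-4, -160, -75], [0, 0, 0.405]],
    [1, [-5, -178, -75], [0, 0, 0.405]],
    [1, [-5, -178, -75], [0, 0, 0.405]],
    [1, [-5, -178, -75], [0, 0, 0.405]],
  ],
)

```text
time: 24.8
ee_pos: [0.5134, -0.2655, 0.1703]
tcp_rot: [-180.0, 0.0, -88.4]
wrist_force: [0.1, -1.2, 0.5]
opening: 0.0853
grasp_force: 0.0
```

Emit:
step_arm(
  targets=[
    [1, [0, -1, -25], [0, 0, 0]],
    [1, [0, -1, -50], [0, 0, 0]],
    [1, [0, -1, -70], [0, 0, 0]],
    [1, [0, -1, -81], [0, 0, 0]],
    [1, [0, -1, -81], [0, 0, 0]],
    [1, [0, -1, -81], [0, 0, 0]],
  ],
)

```text
time: 25.4
ee_pos: [0.5137, -0.2665, 0.0896]
tcp_rot: [-179.9, -0.0, -88.3]
wrist_force: [0.2, 0.6, 0.4]
opening: 0.0856
grasp_force: 0.0
```

Emit:
step_arm(
  targets=[
    [0.2, [0, 0, 0], [0, 0, 0]],
    [0.2, [0, 0, 0], [0, 0, 0]],
    [0.2, [0, 0, 0], [0, 0, 0]],
    [0.2, [0, 0, 0], [0, 0, 0]],
    [0.2, [0, 0, 0], [0, 0, 0]],
    [0.2, [0, 0, 0], [0, 0, 0]],
  ],
  force=40,
)

```text
time: 26.0
ee_pos: [0.5133, -0.2672, 0.0888]
tcp_rot: [-180.0, -0.0, -88.3]
wrist_force: [0.1, 0.3, 4.7]
opening: 0.0291
grasp_force: 39.3
```

Emit:
step_arm(
  targets=[
    [0.2, [0, 0, 20], [0, 0, 0]],
    [0.2, [0, 0, 55], [0, 0, 0]],
    [0.2, [0, 35, 55], [0, 0, 0]],
    [0.2, [0, 80, 55], [0, 0, 0]],
    [0.2, [0, 125, 55], [0, 0, 0]],
    [0.2, [0, 170, 55], [0, 0, 0]],
    [0.2, [0, 210, 55], [0, 0, 0]],
    [0.2, [0, 235, 55], [0, 0, 0]],
  ],
)

```text
time: 26.8
ee_pos: [0.5125, -0.0295, 0.1428]
tcp_rot: [179.9, 0.0, -88.2]
wrist_force: [-0.3, -0.8, -1.3]
opening: 0.029
grasp_force: 40.2
```

Emit:
step_arm(
  targets=[
    [0.2, [0, 12, 0], [0, 0, 0]],
    [0.2, [0, 12, 0], [0, 0, 0]],
    [0.2, [0, 12, 0], [0, 0, 0]],
  ],
)

```text
time: 27.1
ee_pos: [0.513, -0.0206, 0.143]
tcp_rot: [180.0, -0.0, -88.3]
wrist_force: [-0.5, 0.2, -1.8]
opening: 0.0288
grasp_force: 40.2
```

Emit:
step_arm(
  targets=[
    [0.2, [1, 2, -20], [0, 0, 0]],
    [0.2, [1, 2, -35], [0, 0, 0]],
    [0.2, [1, 2, -45], [0, 0, 0]],
    [0.2, [1, 2, -48], [0, 0, 0]],
    [0.2, [1, 2, -49], [0, 0, 0]],
    [0.2, [1, 2, -50], [0, 0, 0]],
    [0.2, [1, 2, -50], [0, 0, 0]],
  ],
)

```text
time: 27.8
ee_pos: [0.5144, -0.0181, 0.0938]
tcp_rot: [-180.0, -0.0, -88.3]
wrist_force: [0.9, -0.4, -0.8]
opening: 0.029
grasp_force: 40.1
```

Release, then go to green on the mat (0.516, -0.333).

Emit:
step_arm(
  targets=[
    [0.2, [0, 0, -1], [0, 0, 0]],
    [1, [0, 0, -1], [0, 0, 0]],
    [1, [0, 0, -1], [0, 0, 0]],
    [1, [0, 0, -1], [0, 0, 0]],
    [1, [0, 0, -1], [0, 0, 0]],
    [1, [0, 0, -1], [0, 0, 0]],
    [1, [0, 0, 30], [0, 0, 0]],
    [1, [0, 0, 75], [0, 0, 0]],
  ],
)

```text
time: 28.6
ee_pos: [0.5127, -0.018, 0.1668]
tcp_rot: [179.7, 0.0, -88.3]
wrist_force: [1.1, 0.5, 0.5]
opening: 0.0853
grasp_force: 0.0
```

Emit:
step_arm(
  targets=[
    [1, [0, -45, 0], [0, 0, 0]],
    [1, [0, -90, 0], [0, 0, 0]],
    [1, [0, -135, 0], [0, 0, 0]],
    [1, [1, -180, 0], [0, 0, 0]],
    [1, [2, -225, 0], [0, 0, 0]],
    [1, [2, -270, 0], [0, 0, 0]],
    [1, [2, -310, 0], [0, 0, 0]],
    [1, [2, -315, 0], [0, 0, 0]],
  ],
)

```text
time: 29.4
ee_pos: [0.5154, -0.3369, 0.1674]
tcp_rot: [180.0, -0.0, -88.5]
wrist_force: [-1.0, 0.8, -0.5]
opening: 0.0854
grasp_force: 0.0
```

Emit:
step_arm(
  targets=[
    [1, [0, 0, 0], [0, 0, 0]],
    [1, [0, 0, -25], [0, 0, 0]],
    [1, [0, 0, -45], [0, 0, 0]],
    [1, [0, 0, -45], [0, 0, 0]],
  ],
)

```text
time: 29.8
ee_pos: [0.5152, -0.3309, 0.1207]
tcp_rot: [179.8, 0.2, -88.2]
wrist_force: [-0.6, 0.8, -0.0]
opening: 0.0851
grasp_force: 0.0
```

Emit:
step_arm(
  targets=[
    [1, [0, -1, -15], [0, 0, 0]],
    [1, [0, -1, -28], [0, 0, 0]],
    [1, [0, -1, -33], [0, 0, 0]],
    [1, [0, -1, -33], [0, 0, 0]],
  ],
)

```text
time: 30.2
ee_pos: [0.5157, -0.3337, 0.0894]
tcp_rot: [179.9, 0.0, -88.3]
wrist_force: [-0.1, -0.3, -0.8]
opening: 0.0853
grasp_force: 0.0
```

Emit:
step_arm(
  targets=[
    [0.2, [0, 0, 0], [0, 0, 0]],
    [0.2, [0, 0, 0], [0, 0, 0]],
    [0.2, [0, 0, 0], [0, 0, 0]],
    [0.2, [0, 0, 0], [0, 0, 0]],
    [0.2, [0, 0, 0], [0, 0, 0]],
    [0.2, [0, 0, 0], [0, 0, 0]],
  ],
  force=40,
)

```text
time: 30.8
ee_pos: [0.5163, -0.3342, 0.0908]
tcp_rot: [-180.0, -0.0, -88.3]
wrist_force: [-0.1, -0.5, 3.4]
opening: 0.0292
grasp_force: 39.3
```

Emit:
step_arm(
  targets=[
    [0.2, [0, 0, 20], [0, 0, 0]],
    [0.2, [0, 0, 55], [0, 0, 0]],
    [0.2, [0, 35, 55], [0, 0, 0]],
    [0.2, [0, 80, 55], [0, 0, 0]],
    [0.2, [0, 125, 55], [0, 0, 0]],
    [0.2, [0, 170, 55], [0, 0, 0]],
    [0.2, [0, 215, 55], [0, 0, 0]],
    [0.2, [0, 240, 55], [0, 0, 0]],
  ],
)

```text
time: 31.6
ee_pos: [0.5155, -0.0912, 0.145]
tcp_rot: [180.0, 0.0, -88.2]
wrist_force: [1.4, -0.6, -1.3]
opening: 0.0289
grasp_force: 40.2
```

Emit:
step_arm(
  targets=[
    [0.2, [0, 13, 0], [0, 0, 0]],
    [0.2, [0, 13, 0], [0, 0, 0]],
    [0.2, [0, 13, 0], [0, 0, 0]],
  ],
)

```text
time: 31.9
ee_pos: [0.5161, -0.0815, 0.1451]
tcp_rot: [180.0, -0.0, -88.3]
wrist_force: [-0.6, -0.5, -1.4]
opening: 0.0288
grasp_force: 40.2
```

Emit:
step_arm(
  targets=[
    [0.2, [1, 2, -20], [0, 0, 0]],
    [0.2, [1, 2, -35], [0, 0, 0]],
    [0.2, [1, 2, -45], [0, 0, 0]],
    [0.2, [1, 2, -48], [0, 0, 0]],
    [0.2, [1, 2, -49], [0, 0, 0]],
    [0.2, [1, 2, -50], [0, 0, 0]],
    [0.2, [1, 2, -50], [0, 0, 0]],
  ],
)

```text
time: 32.6
ee_pos: [0.5174, -0.0791, 0.0958]
tcp_rot: [-180.0, -0.0, -88.3]
wrist_force: [-0.6, 0.1, -1.5]
opening: 0.0287
grasp_force: 40.2
```

Emit:
step_arm(
  targets=[
    [0.2, [0, 0, -1], [0, 0, 0]],
    [1, [0, 0, -1], [0, 0, 0]],
    [1, [0, 0, -1], [0, 0, 0]],
    [1, [0, 0, -1], [0, 0, 0]],
    [1, [0, 0, -1], [0, 0, 0]],
    [1, [0, 0, -1], [0, 0, 0]],
    [1, [0, 0, 30], [0, 0, 0]],
    [1, [0, 0, 75], [0, 0, 0]],
  ],
)

```text
time: 33.4
ee_pos: [0.5157, -0.0788, 0.1688]
tcp_rot: [179.7, 0.0, -88.3]
wrist_force: [0.5, 0.3, 0.7]
opening: 0.0856
grasp_force: 0.0
```

Emit:
step_arm(
  targets=[
    [1, [0, -45, 0], [0, 0, 0]],
    [1, [0, -90, 0], [0, 0, 0]],
    [1, [0, -135, 0], [0, 0, 0]],
    [1, [-1, -180, 0], [0, 0, 0]],
    [1, [-1, -225, 0], [0, 0, 0]],
    [1, [-1, -270, 0], [0, 0, 0]],
    [1, [-1, -310, 0], [0, 0, 0]],
    [1, [-1, -317, 0], [0, 0, 0]],
  ],
)

```text
time: 34.2
ee_pos: [0.5152, -0.3998, 0.1691]
tcp_rot: [179.9, -0.0, -88.5]
wrist_force: [0.4, 0.4, -0.6]
opening: 0.0853
grasp_force: 0.0
```

Emit:
step_arm(
  targets=[
    [1, [0, 0, 0], [0, 0, 0]],
    [1, [0, 0, -25], [0, 0, 0]],
    [1, [0, 0, -45], [0, 0, 0]],
    [1, [0, 0, -45], [0, 0, 0]],
  ],
)

```text
time: 34.6
ee_pos: [0.5153, -0.3937, 0.1226]
tcp_rot: [179.8, 0.2, -88.2]
wrist_force: [-0.3, 1.3, -0.0]
opening: 0.0854
grasp_force: 0.0
```

Emit:
step_arm(
  targets=[
    [1, [-1, 0, -15], [0, 0, 0]],
    [1, [-1, 0, -29], [0, 0, 0]],
    [1, [-1, 0, -34], [0, 0, 0]],
    [1, [-1, 0, -34], [0, 0, 0]],
  ],
)

```text
time: 35.0
ee_pos: [0.5149, -0.3954, 0.0908]
tcp_rot: [180.0, 0.0, -88.3]
wrist_force: [-0.3, -0.6, 0.4]
opening: 0.0853
grasp_force: 0.0
```

Emit:
step_arm(
  targets=[
    [0.2, [0, 0, 0], [0, 0, 0]],
    [0.2, [0, 0, 0], [0, 0, 0]],
    [0.2, [0, 0, 0], [0, 0, 0]],
    [0.2, [0, 0, 0], [0, 0, 0]],
    [0.2, [0, 0, 0], [0, 0, 0]],
    [0.2, [0, 0, 0], [0, 0, 0]],
  ],
  force=40,
)

```text
time: 35.6
ee_pos: [0.5153, -0.3962, 0.0918]
tcp_rot: [-180.0, -0.0, -88.3]
wrist_force: [0.3, 0.2, 3.6]
opening: 0.0292
grasp_force: 39.4
```

Emit:
step_arm(
  targets=[
    [0.2, [0, 0, 20], [0, 0, 0]],
    [0.2, [0, 0, 55], [0, 0, 0]],
    [0.2, [2, 35, 55], [0, 0, 0]],
    [0.2, [3, 80, 55], [0, 0, 0]],
    [0.2, [4, 125, 55], [0, 0, 0]],
    [0.2, [5, 170, 55], [0, 0, 0]],
    [0.2, [5, 215, 55], [0, 0, 0]],
    [0.2, [5, 240, 55], [0, 0, 0]],
  ],
)

```text
time: 36.4
ee_pos: [0.5195, -0.1531, 0.146]
tcp_rot: [180.0, 0.0, -88.2]
wrist_force: [0.7, -1.1, -2.4]
opening: 0.0291
grasp_force: 40.1
```

Emit:
step_arm(
  targets=[
    [0.2, [0, 15, 0], [0, 0, 0]],
    [0.2, [0, 15, 0], [0, 0, 0]],
    [0.2, [0, 15, 0], [0, 0, 0]],
  ],
)

```text
time: 36.7
ee_pos: [0.5201, -0.1415, 0.1461]
tcp_rot: [180.0, -0.0, -88.3]
wrist_force: [-0.2, 0.1, -2.4]
opening: 0.0288
grasp_force: 40.1
```

Emit:
step_arm(
  targets=[
    [0.2, [0, 2, -20], [0, 0, 0]],
    [0.2, [0, 2, -35], [0, 0, 0]],
    [0.2, [0, 2, -45], [0, 0, 0]],
    [0.2, [0, 2, -48], [0, 0, 0]],
    [0.2, [0, 2, -49], [0, 0, 0]],
    [0.2, [0, 2, -50], [0, 0, 0]],
    [0.2, [0, 2, -50], [0, 0, 0]],
  ],
)

```text
time: 37.4
ee_pos: [0.5204, -0.1391, 0.0968]
tcp_rot: [-180.0, -0.0, -88.3]
wrist_force: [0.8, 0.3, -0.8]
opening: 0.0291
grasp_force: 40.2
```

Emit:
step_arm(
  targets=[
    [0.2, [0, 0, -1], [0, 0, 0]],
    [1, [0, 0, -1], [0, 0, 0]],
    [1, [0, 0, -1], [0, 0, 0]],
    [1, [0, 0, -1], [0, 0, 0]],
    [1, [0, 0, -1], [0, 0, 0]],
    [1, [0, 0, -1], [0, 0, 0]],
    [1, [0, 0, 30], [0, 0, 0]],
    [1, [0, 0, 80], [0, 0, 0]],
  ],
)

```text
time: 38.2
ee_pos: [0.5185, -0.1386, 0.1742]
tcp_rot: [179.7, 0.1, -88.3]
wrist_force: [1.9, -0.4, 0.2]
opening: 0.0854
grasp_force: 0.0
```

Emit:
step_arm(
  targets=[
    [1, [-40, -45, 10], [0, 0, 0]],
    [1, [-70, -90, 20], [0, 0, 0]],
    [1, [-100, -135, 30], [0, 0, 0]],
    [1, [-130, -180, 40], [0, 0, 0]],
    [1, [-150, -225, 40], [0, 0, 0]],
    [1, [-160, -250, 40], [0, 0, 0]],
    [1, [-160, -250, 40], [0, 0, 0]],
    [1, [-160, -250, 40], [0, 0, 0]],
  ],
)

```text
time: 39.0
ee_pos: [0.3594, -0.3898, 0.2161]
tcp_rot: [180.0, 0.0, -88.5]
wrist_force: [0.3, 0.1, -0.7]
opening: 0.0852
grasp_force: 0.0
```

```bash
python3 - <<'E'
from h import *
from workcell import bot
for n in('top','side'):
    p,d=bot.camera(n);cv2.imwrite(f'pics/{n}4.png',p[:,:,::-1]);np.savez(f'{n}4.npz',p=p,d=d,**bot.camera_params(n))
    c=load(n,'4');w=cloud(c);z=w[...,2];x=w[...,0];y=w[...,1]
    for col in('red','green','yellow'):
        k=mask(c,col)&(x>.46)&(x<.57)&(y<.03)&(y>-.19)&(z>.105)&(z<.135)
        zt=np.percentile(z[k],95);print(n,col,zt.round(4),w[k&(abs(z-zt)<.004)].mean(0).round(4))
    u=(x>.47)&(x<.63)&(y>.19)&(y<.28)&(z>.163)&(z<.18);print([np.round(v,1) for v in cv2.minAreaRect((w[u][:,:2]*1000).astype(np.float32))])
o=bot.get_obs();print({k:np.round(o[k],3) for k in('time','ee_pos','wrist_force')})
a=cv2.imread('pics/top4.png')[100:260,100:350];b=cv2.imread('pics/side4.png')[180:340,150:400]
cv2.imwrite('pics/e.png',cv2.resize(np.hstack([a,b]),None,fx=1.6,fy=1.6,interpolation=cv2.INTER_CUBIC))
E
```

```text
top red 0.1267 [ 0.5151 -0.0169  0.1248]
top green 0.1266 [ 0.5177 -0.0782  0.1248]
top yellow 0.1268 [ 0.5208 -0.1371  0.125 ]
[array([556.1, 234.1]), array([131.6,  44.9]), np.float64(4.6)]
side red 0.1259 [ 0.5143 -0.0168  0.1243]
side green 0.1255 [ 0.5173 -0.0772  0.1238]
side yellow 0.125 [ 0.5197 -0.1378  0.1236]
[array([554.9, 232.4]), array([131.8,  46.9]), np.float64(3.5)]
{'time': np.float64(39.1), 'ee_pos': array([ 0.36 , -0.388,  0.216]), 'wrist_force': array([ 0.149,  0.432, -0.021])}
```

View pics/e.png

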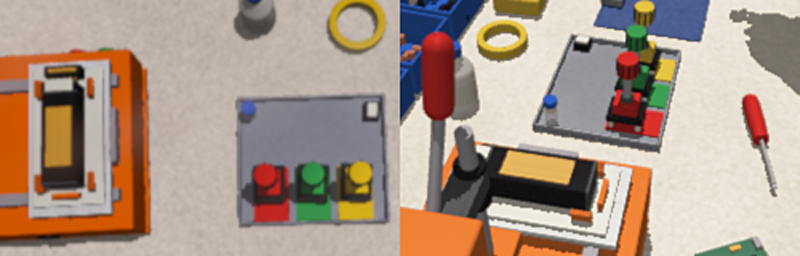

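All heads stand on their own colours within about 2 mm, the unit lies in the nest, and the arm is clear.

```bash
python3 -c "
from workcell import bot
print(bot.job_done())"
```

```text
the job is handed in; nothing more can be done
None
```

The job is handed in at about 39 s of the 141 s: the final camera check shows the reference unit flat in the nest with its plug at the contact block, the three press heads upright within about 2 mm on their own colours, and the arm clear of everything; the hand-in returned no verdict.

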